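# Clamp the glued lath on the blue sample panel

## Robot

A 6-joint arm with a two-finger parallel gripper is mounted at the origin on the work surface. World frame = base frame: x ahead of the robot, y to its left, z up, the work surface at z = 0. Lengths are in m, angles in rad, forces in N, time in s.
With the tool pointing down it reaches from about 0.225 to 0.875 m from the base axis. Payload 3.4 kg.
Tool frame: the origin (TCP) lies between the finger pads; the fingertips stand 25 mm ahead of it and the grasp point (between the pads) lies 6 mm ahead of it; z points along the fingers, y is the line along which they close (so a half turn about z gives the same grasp; the last joint's range is limited). The gripper opens to 85 mm and grips with 20 to 120 N. Pads are 22 mm wide; open, the fingers measure 114 mm over their backs; the gripper's body (76 mm by 85 mm) begins 54 mm behind the grasp point. The pads swing forward as they close: fully open they stand 13 mm farther back than shut.
Start: joints at [1.154, 0.276, 1.505, -0, 1.361, -0.121], TCP at [0.168, 0.55, 0.256] pointing down, gripper open.
Joint ranges: [-2.89, 2.89], [-0.75, 2.08], [0.22, 2.7], [-1.18, 4.32], [0.11, 2.71], [-2.7, 2.7]. Speed limits (rad/s): [2.57, 2.57, 3.14, 3.14, 3.14, 3.14].

## Interface

Orientations are given as a unit quaternion [w, x, y, z].
In Python, from rig import manip, cams, ticket gives the robot as it stands.
- The arm moves only by the tool step_arm, never from a script. Its argument "increments" is a list of rows, each an object with "dp": the shift along the world's x, y, z each as a share of 0.2 m, from -1 to 1, a list of three; "yaw": the turn about the world's z as a share of 0.15 rad, from -1 to 1; "grip": the opening, from 0 (shut) to 1 (fully open). In form: [{"dp": [tx, ty, tz], "yaw": yaw, "grip": grip}, ...]. A call has 1 to 5 rows; each row shifts and turns the commanded pose from where the row before left it; what a row does not reach is not made up. A row lasts 1/8 s, in which the tool goes at most 62.5 mm and 10.7 degrees, less where a joint would pass 70% of its speed; a pose out of reach is approached as far as the arm can. A call with a number of a shift or a turn outside -1 to 1 is refused whole. A call with a gripper value outside its range is refused whole. The fingers move at their own pace and stop on an object; "squeeze" is the grip in N (left out, the last holds). Time passes only in rows, so rows that do not move let the fingers close. It gives the time, the measured TCP pose, the force, the opening and the grip force at its end, in the units of the state.
- manip.get_state(): the state, without advancing time (a new reading comes with each control period).
- cams.get_image(name): name is "scene" or "top" or "wrist"; returns the picture (420x560x3 uint8, blue, green, red); there is no depth.
- cams.get_calibration(name): a dict with "fx", "fy", "cx", "cy" (pixels), "extrinsics" (4x4, takes a point from camera to world coordinates). Camera axes: x right, y up, looking along -z (the intrinsics and any distortion apply to the point x, -y, -z); pixel columns grow to the right and rows downward; lengths in m; the calibration is good to about 2 mm. A picture is of the moment at which its call begins: read the wrist's pose just before it. get_calibration takes no time and is no camera call; for the wrist camera it gives the pose at the moment of the call.
- ticket.sign_off(): hands the job in; it is judged then, once.
The state is a dict: "clock": time; "qpos": joint angles; "qd": joint speeds; "effort": joint torques, N m; "position": TCP position; "ee_rot": TCP orientation; "contact_force": force on the tool from outside, world axes, zero at the start; "moment": the same for the moment, N m; "width": finger opening in m; "gripper_force": force on a finger pad.
Only numpy, scipy, OpenCV 4.12 (cv2) and the standard library are available. Lean on these libraries where they do the work, as an engineer would, in place of code of your own. Each camera call takes 0.05 s, during which the arm holds its last target. There are 200 camera calls.

## Task

The lath along the top edge of the blue sample panel has just been glued on. Squeeze the orange spring clamp open, lift it off the crate's wall, and clip it onto the middle of the blue panel's top edge, handles up and jaws gripping the edge from both faces, then let go of it. Leave the black clamp where it is on the crate.

Things in the scene. Friction and masses are not known exactly. Their poses are not given: they have to be found in the camera images.
- orange_clamp_grip (a point): Orange clothes-peg spring clamp, about 65 g, 98 mm tall, 22 wide; upright on a crate's 8 mm near wall (top at 95), jaw tips 18 below it. Point midway between the handles, 80 above the jaw tips, 18 below the handle tops. z up from the jaws; x: line along which handles and jaws open, square to the wall. Outer handle faces: 58 apart at the top, 47 at this point; squeezed to the stop parallel, 28
- orange_jaw (a joint): Swing of each jaw of the orange clamp, rad: 0 with the jaws parallel and 8 mm apart (gripping the wall or a panel), -0.08 shut on nothing, 0.30 squeezed to the stop: then 36 mm apart at the tips, 28 at the top of the 13 mm tall rubber pads. A spring shuts it. Squeezing takes 3 N to start, about 8 N per handle at the stop; grip with 15 to 25 N to hold it open and firm
- blue_panel_edge (a point): Middle of the top edge (120 mm up) of the blue panel: 110 wide, upright, fixed in a 60 x 120 x 20 foot, also blue. A pale lath covers the top 25 mm of its face towards the robot; the two together are 8 mm thick, this point midway through. y along the edge, x square to the faces, z up. Like yellow and red panels stand 40 mm or more away; the three change places
- black_clamp_grip (a point): The same point and axes on a black clamp of the same shape, gripping the same crate wall 80 to 140 mm from the orange one, on either side; it stays where it is
Things that resemble listed ones, but are neither listed nor needed, are in the scene too. There is more than one size of the part that bears blue_panel_edge; the job needs the largest.

How it is judged:
By the outcome, as a careful person would: the job done as asked, in the order asked, and still so for the second after the job is handed in, with the robot touching nothing.
It also fails if it takes over 48 s, if anything falls off the work surface, if the arm or the gripper's body presses on something with over 40 N, if the wrist force passes 120 N, or if a joint passes its speed limit or range.

## Working session

There is one attempt and no reset: what is moved stays moved. The work goes in short steps, Python scripts to look and compute and a tool call to move; the robot and the scene stay as the last step left them, time stands still between calls to the robot, and variables do not carry over. Pictures are saved under pics/ and viewed, at most 10 in all, crops included, and the job is handed in when it is done.

Besides the shell and the picture viewer there is one more tool, called by a JSON object that holds its "op" and its "data". step_arm: Moves the arm, as the interface text tells. Shift numbers are shares of 0.2 m and turn numbers shares of 0.15 rad, none past 1 either way. Its arguments: {"type":"object","properties":{"increments":{"type":"array"},"squeeze":{"type":"number"}},"required":["increments"]}

```bash
mkdir -p pics
python3 - <<'E'
from rig import manip,cams
import cv2,numpy as np
for n in ["scene","top"]:
    cv2.imwrite(f"pics/{n}0.png",cams.get_image(n))
    c=cams.get_calibration(n);print(n,{k:np.round(v,4).tolist() for k,v in c.items()})
s=manip.get_state();print(s)
E
```

```text
scene {'fx': 401.1735, 'fy': 401.1735, 'cx': 277.6321, 'cy': 208.7107, 'extrinsics': [[0.8397, -0.4181, 0.3466, 0.9153], [0.5429, 0.6273, -0.5584, -0.5527], [0.0161, 0.657, 0.7537, 0.9204], [0.0, 0.0, 0.0, 1.0]]}
top {'fx': 463.518, 'fy': 463.518, 'cx': 286.5198, 'cy': 207.1973, 'extrinsics': [[-0.0086, 0.9958, -0.0908, 0.3959], [-0.9998, -0.0071, 0.0163, 0.051], [0.0156, 0.091, 0.9957, 1.6152], [0.0, 0.0, 0.0, 1.0]]}
{'clock': 0.1, 'qpos': array([ 1.15398477e+00,  2.76552785e-01,  1.50605529e+00, -2.44848664e-05,
        1.36071827e+00, -1.20993806e-01]), 'qd': array([-1.53312603e-03, -2.59411662e-04, -4.37416934e-03,  5.51857967e-05,
       -1.34984589e-03, -1.32800598e-03]), 'effort': array([ 1.70388375e-03, -4.17691076e+01, -2.46406031e+01, -1.90054521e-05,
        5.67808107e-03,  1.58191779e-05]), 'position': array([0.1674482 , 0.54959988, 0.25549476]), 'ee_rot': array([-2.18757342e-04,  1.47367574e-01,  9.89081416e-01, -8.38874569e-04]), 'contact_force': array([ 0.27088905,  0.02742871, -0.41933808]), 'moment': array([0.01781494, 0.00413366, 0.03571849]), 'gripper_force': 0.0, 'width': 0.08512876483132437}
```

View pics/scene0.png

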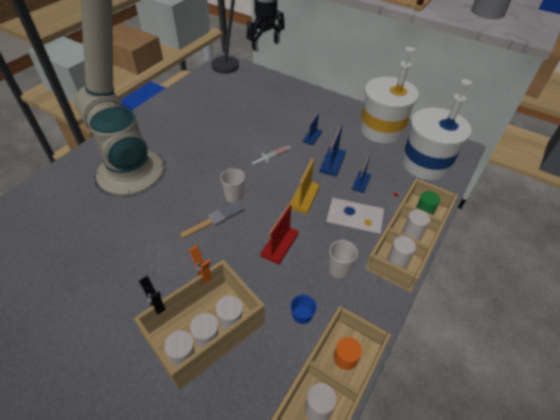

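View pics/top0.png

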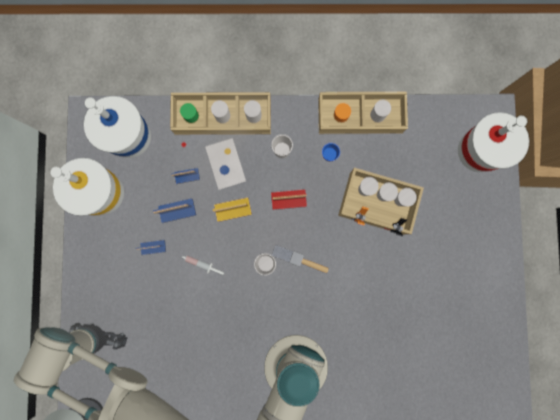

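The scene view shows the orange clamp at about (201,265), the black one at (152,295) and three blue stands, the largest at (334,150). In the top view these are at (361,216), (400,227) and (177,210).

```bash
cat > h.py <<'E'
import numpy as np
from rig import cams
def ray(c,u,v):
    d=np.array([(u-c['cx'])/c['fx'],-(v-c['cy'])/c['fy'],-1.0]);E=np.array(c['extrinsics']);return E[:3,3],E[:3,:3]@d
def onz(c,u,v,z):
    o,d=ray(c,u,v);return o+d*(z-o[2])/d[2]
def proj(c,p):
    E=np.array(c['extrinsics']);q=E[:3,:3].T@(np.array(p)-E[:3,3]);return c['cx']+c['fx']*q[0]/-q[2],c['cy']-c['fy']*q[1]/-q[2]
E
python3 - <<'E'
from h import *
import cv2
im=cv2.imread('pics/top0.png');c=cams.get_calibration('top')
a=cv2.resize(im[185:245,340:420],(640,480),interpolation=cv2.INTER_CUBIC)[:,:]
b=cv2.resize(im[195:225,150:205],(640,349),interpolation=cv2.INTER_CUBIC)
out=np.vstack([cv2.resize(a,(400,300)),cv2.resize(b,(400,218))]);cv2.imwrite('pics/crop1.png',out)
h=cv2.cvtColor(im,cv2.COLOR_BGR2HSV)
m=cv2.inRange(h,(3,150,110),(14,255,255));m[:190]=0;m[245:]=0;m[:,:340]=0;m[:,420:]=0
n,l,st,ce=cv2.connectedComponentsWithStats(m)
for i in range(1,n): print('or',st[i],ce[i].round(1),onz(c,*ce[i],.155).round(3))
m=cv2.inRange(h,(100,100,40),(130,255,255))
n,l,st,ce=cv2.connectedComponentsWithStats(m)
for i in range(1,n):
    if st[i][4]>20: print('bl',st[i],ce[i].round(1),onz(c,*ce[i],.02).round(3))
print('floor pts',onz(c,361,216,.155).round(3),onz(c,400,227,.155).round(3),onz(c,174,210,.12).round(3))
E
```

```text
or [360 207   7   7  32] [362.9 210.4] [ 0.517 -0.215  0.155]
or [356 219   8   5  22] [359.5 221. ] [ 0.484 -0.203  0.155]
bl [101 110  17  16 158] [109.9 118.2] [0.858 0.64  0.02 ]
bl [119 121  29  35 153] [138.1 143.4] [0.768 0.54  0.02 ]
bl [322 143  18  18 256] [330.4 151.6] [ 0.736 -0.13   0.02 ]
bl [221 166   8   8  46] [224.3 169.6] [0.674 0.24  0.02 ]
bl [175 174  23   9 126] [185.4 177.8] [0.646 0.374 0.02 ]
bl [159 200  36  22 358] [177.4 211.2] [0.53  0.401 0.02 ]
bl [141 241  24  13 161] [153.7 247. ] [0.408 0.48  0.02 ]
floor pts [ 0.499 -0.209  0.155] [ 0.464 -0.331  0.155] [0.526 0.39  0.12 ]
```

View pics/crop1.png

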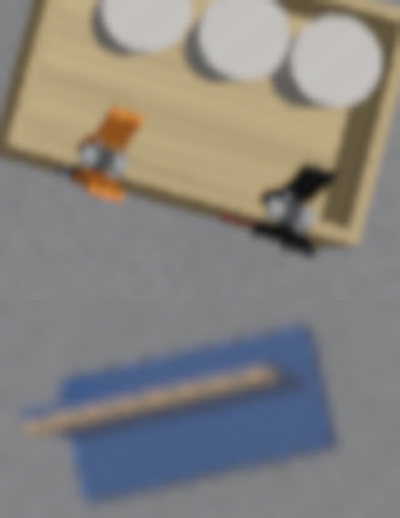

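The crop shows the orange clamp's handles at about (111,128) and (103,188), straddling the near wall, which lies at about -14°. The lath-topped panel runs from (25,430) to (280,372), so its normal is at about +13°. I'm moving above the orange clamp for a closer look.

{"op": "step_arm", "data": {"increments": [{"dp": [0.11, -0.25, 0.02], "yaw": -0.68, "grip": 1}, {"dp": [0.11, -0.25, 0.02], "yaw": -0.68, "grip": 1}, {"dp": [0.11, -0.25, 0.02], "yaw": -0.68, "grip": 1}, {"dp": [0.11, -0.25, 0.02], "yaw": -0.68, "grip": 1}, {"dp": [0.11, -0.25, 0.02], "yaw": -0.68, "grip": 1}]}}

```text
clock: 0.72
position: [0.2779, 0.2983, 0.2762]
ee_rot: [0.0, 0.393, 0.919, -0.0]
contact_force: [1.4, -0.8, 0.0]
width: 0.0856
gripper_force: 0.0
```

{"op": "step_arm", "data": {"increments": [{"dp": [0.11, -0.25, 0.02], "yaw": -0.68, "grip": 1}, {"dp": [0.11, -0.25, 0.02], "yaw": -0.68, "grip": 1}, {"dp": [0.11, -0.25, 0.02], "yaw": -0.68, "grip": 1}, {"dp": [0.11, -0.25, 0.02], "yaw": -0.68, "grip": 1}, {"dp": [0.11, -0.25, 0.02], "yaw": -0.68, "grip": 1}]}}

```text
clock: 1.35
position: [0.3878, 0.0484, 0.2963]
ee_rot: [0.0, 0.613, 0.79, 0.0]
contact_force: [0.7, 0.2, -0.7]
width: 0.0851
gripper_force: 0.0
```

{"op": "step_arm", "data": {"increments": [{"dp": [0.11, -0.25, 0.02], "yaw": -0.68, "grip": 1}, {"dp": [0.11, -0.25, 0.02], "yaw": -0.68, "grip": 1}, {"dp": [0.11, -0.25, 0.02], "yaw": -0.68, "grip": 1}, {"dp": [0, -0.2, 0.0], "yaw": -0.68, "grip": 1}, {"dp": [0, 0, 0], "yaw": 0, "grip": 1}]}}

```text
clock: 1.98
position: [0.4536, -0.1425, 0.3075]
ee_rot: [-0.0, 0.76, 0.649, -0.001]
contact_force: [-0.1, 0.1, 0.0]
width: 0.0855
gripper_force: 0.0
```

```bash
cat > look.py <<'E'
import sys,cv2;from h import *
from rig import manip
s=manip.get_state();c=cams.get_calibration('wrist');im=cams.get_image('wrist');cv2.imwrite(f'pics/{sys.argv[1]}.png',im)
np.save(f'pics/{sys.argv[1]}.npy',c,allow_pickle=True)
w,x,y,z=s['ee_rot'];print(s['clock'],s['position'].round(4),'yang',np.degrees(np.arctan2(1-2*(x*x+z*z),2*(x*y-w*z))).round(2),'R',s['contact_force'].round(1),s['width'])
print(np.array(c['extrinsics']).round(3).tolist(),c['fx'],c['cx'],c['cy'])
E
python3 look.py w1
```

```text
1.975 [ 0.4536 -0.1425  0.3075] yang -9.0 R [-0.1  0.1  0. ] 0.08550252637493498
[[0.988, 0.15, 0.045, 0.465], [-0.157, 0.948, 0.277, -0.072], [-0.001, -0.28, 0.96, 0.427], [0.0, 0.0, 0.0, 1.0]] 300.05103013939345 284.1656920791324 211.74494998663772
```

View pics/w1.png

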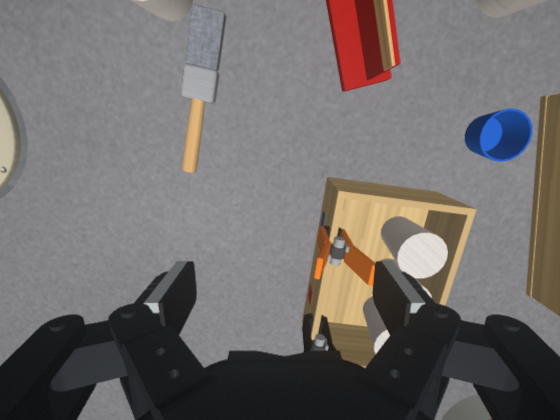

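The wrist view shows the orange clamp at about (345,255), with its right handle partly hidden by the finger. The black clamp is at (318,345). I'm shifting so that the camera is above the orange clamp.

{"op": "step_arm", "data": {"increments": [{"dp": [0.08, -0.25, 0], "yaw": -0.29, "grip": 1}, {"dp": [0.08, -0.25, 0], "yaw": -0.29, "grip": 1}, {"dp": [0, 0, 0], "yaw": 0, "grip": 1}]}}

```text
clock: 2.4
position: [0.4865, -0.2415, 0.3075]
ee_rot: [-0.0, 0.787, 0.617, -0.0]
contact_force: [-0.4, 0.9, -0.3]
width: 0.0858
gripper_force: 0.0
```

```bash
python3 look.py w2
python3 - <<'E'
import cv2;from h import *
im=cv2.imread('pics/w2.png');c=np.load('pics/w2.npy',allow_pickle=True).item()
u,v=proj(c,(.50,-.208,.175));print('pred',u,v)
u=int(u);v=int(v);x0=max(u-80,0);y0=max(v-60,0);print(x0,y0)
cv2.imwrite('pics/w2c.png',cv2.resize(im[y0:y0+120,x0:x0+160],None,fx=5,fy=5,interpolation=cv2.INTER_CUBIC))
E
```

```text
2.4 [ 0.4865 -0.2415  0.3075] yang -13.82 R [-0.4  0.9 -0.3] 0.08577692603910107
[[0.971, 0.23, 0.067, 0.504], [-0.24, 0.932, 0.272, -0.172], [-0.0, -0.28, 0.96, 0.427], [0.0, 0.0, 0.0, 1.0]] 300.05103013939345 284.1656920791324 211.74494998663772
pred 289.9786121109427 168.49684909315343
209 108
```

View pics/w2c.png

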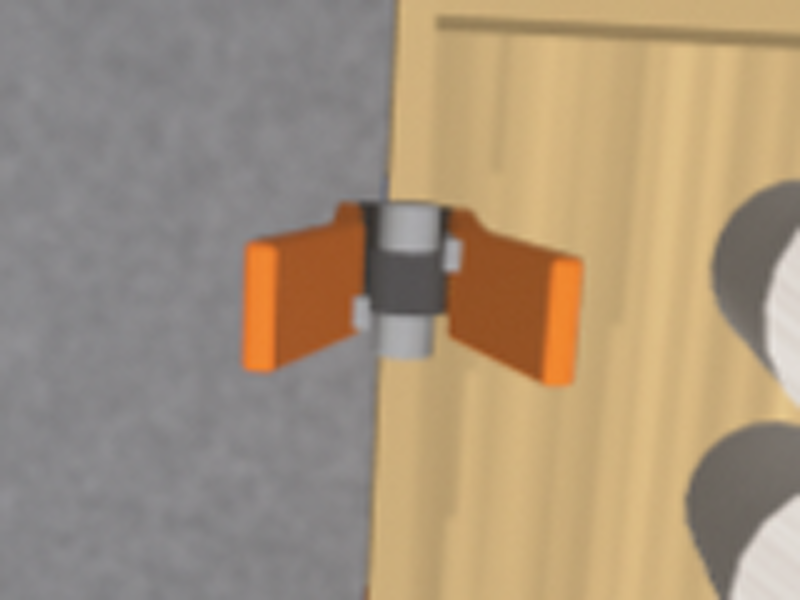

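The crop shows both handle tops, with outer edges at crop (246,306) and (581,322). The wall's near edge runs from (397,0) to (366,600).

Run:
```python
from h import *
c=np.load('pics/w2.npy',allow_pickle=True).item()
f=lambda a,b,z:onz(c,209+(a+.5)/5-.5,108+(b+.5)/5-.5,z)
L=f(245,306,.175);R=f(582,322,.175);d=R-L;print(L,R,np.linalg.norm(d),'mid',(L+R)/2,np.degrees(np.arctan2(d[1],d[0])))
w=f(397,0,.095)-f(366,600,.095);print('wall normal',np.degrees(np.arctan2(w[1],w[0]))-90,f(385,275,.095))
```

```text
[ 0.47353802 -0.20173494  0.175     ] [ 0.5279498  -0.21793234  0.175     ] 0.05677145568831111 mid [ 0.50074391 -0.20983364  0.175     ] -16.57731206432474
wall normal -16.780774892764356 [ 0.49560876 -0.21190407  0.095     ]
```

{"op": "step_arm", "data": {"increments": [{"dp": [0.07, 0.16, -0.1], "yaw": -0.32, "grip": 1}, {"dp": [0, 0, -0.2], "yaw": 0, "grip": 1}, {"dp": [0, 0, -0.2], "yaw": 0, "grip": 1}, {"dp": [0, 0, -0.15], "yaw": 0, "grip": 1}, {"dp": [0, 0, -0.07], "yaw": 0, "grip": 1}]}}

```text
clock: 3.08
position: [0.4983, -0.2053, 0.163]
ee_rot: [-0.002, 0.801, 0.599, -0.0]
contact_force: [0.2, -0.4, 0.3]
width: 0.0856
gripper_force: 0.0
```

{"op": "step_arm", "data": {"increments": [{"dp": [0, 0, 0], "yaw": 0, "grip": 0.55}, {"dp": [0, 0, 0], "yaw": 0, "grip": 0.4}, {"dp": [0, 0, 0], "yaw": 0, "grip": 0.25}, {"dp": [0, 0, 0], "yaw": 0, "grip": 0.25}], "squeeze": 22}}

```text
clock: 3.58
position: [0.4999, -0.2082, 0.165]
ee_rot: [0.001, 0.801, 0.598, 0.0]
contact_force: [0.6, -0.3, -1.5]
width: 0.0256
gripper_force: 27.4
```

{"op": "step_arm", "data": {"increments": [{"dp": [0, 0, 0], "yaw": 0, "grip": 0.15}, {"dp": [0, 0, 0], "yaw": 0, "grip": 0.15}, {"dp": [0, 0, 0], "yaw": 0, "grip": 0.15}], "squeeze": 22}}

```text
clock: 3.95
position: [0.4996, -0.208, 0.1643]
ee_rot: [0.0, 0.801, 0.598, 0.0]
contact_force: [-0.2, -0.1, 0.0]
width: 0.0256
gripper_force: 27.4
```

The grip has reached the stop, so I'm lifting straight up.

{"op": "step_arm", "data": {"increments": [{"dp": [0, 0, 0.05], "yaw": 0, "grip": 0.15}, {"dp": [0, 0, 0.15], "yaw": 0, "grip": 0.15}, {"dp": [0, 0, 0.25], "yaw": 0, "grip": 0.15}, {"dp": [0, 0, 0.25], "yaw": 0, "grip": 0.15}, {"dp": [0, 0, 0.1], "yaw": 0, "grip": 0.15}], "squeeze": 20}}

```text
clock: 4.58
position: [0.5007, -0.2085, 0.3287]
ee_rot: [0.003, 0.801, 0.598, 0.001]
contact_force: [-0.4, 0.2, -1.0]
width: 0.0259
gripper_force: 27.4
```

```bash
python3 look.py w3
python3 - <<'E'
import cv2;from h import *
s=cams.get_image('scene');c=cams.get_calibration('scene');u,v=map(int,proj(c,(.5,-.208,.3)));print(u,v)
w=cv2.imread('pics/w3.png')
a=cv2.resize(s[max(v-60,0):v+90,max(u-100,0):u+100],(400,300));cv2.imwrite('pics/m3.png',np.hstack([a,cv2.resize(w,(400,300))]))
E
```

```text
4.575 [ 0.5007 -0.2085  0.3287] yang -16.5 R [-0.4  0.2 -1. ] 0.025920115528549136
[[0.959, 0.275, 0.074, 0.52], [-0.285, 0.919, 0.272, -0.14], [0.007, -0.281, 0.96, 0.448], [0.0, 0.0, 0.0, 1.0]] 300.05103013939345 284.1656920791324 211.74494998663772
192 217
```

View pics/m3.png

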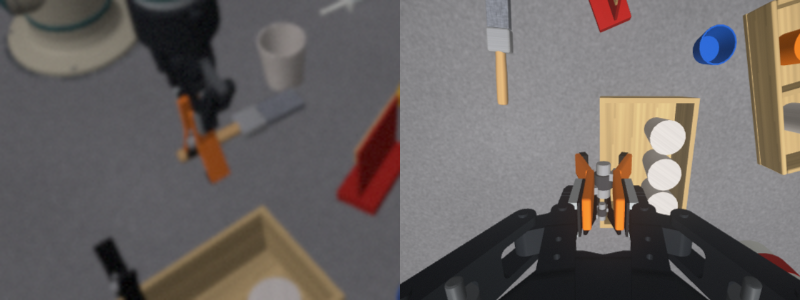

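The clamp is held open and clear of the crate, and the black clamp hasn't moved. I'm carrying it to just short of the blue panel to look again.

{"op": "step_arm", "data": {"increments": [{"dp": [0.01, 0.12, 0], "yaw": 0.3, "grip": 0.15}, {"dp": [0.01, 0.24, 0], "yaw": 0.34, "grip": 0.15}, {"dp": [0.01, 0.24, 0], "yaw": 0.34, "grip": 0.15}, {"dp": [0.01, 0.24, 0], "yaw": 0.34, "grip": 0.15}, {"dp": [0.01, 0.24, 0], "yaw": 0.34, "grip": 0.15}]}}

```text
clock: 5.3
position: [0.5089, 0.0096, 0.3231]
ee_rot: [-0.001, 0.72, 0.694, -0.001]
contact_force: [0.9, 0.4, -0.7]
width: 0.0259
gripper_force: 27.4
```

{"op": "step_arm", "data": {"increments": [{"dp": [0.01, 0.24, 0], "yaw": 0.34, "grip": 0.15}, {"dp": [0.01, 0.24, 0], "yaw": 0.34, "grip": 0.15}, {"dp": [0.01, 0.24, 0], "yaw": 0.34, "grip": 0.15}, {"dp": [0.01, 0.24, 0], "yaw": 0.34, "grip": 0.15}, {"dp": [0.01, 0.24, 0], "yaw": 0.35, "grip": 0.15}]}}

```text
clock: 5.92
position: [0.519, 0.2494, 0.323]
ee_rot: [-0.0, 0.625, 0.78, -0.001]
contact_force: [-0.7, -0.3, -0.1]
width: 0.0258
gripper_force: 27.4
```

{"op": "step_arm", "data": {"increments": [{"dp": [0, 0.1, 0], "yaw": 0, "grip": 0.15}, {"dp": [0, 0, 0], "yaw": 0, "grip": 0.15}, {"dp": [0, 0, 0], "yaw": 0, "grip": 0.15}]}}

```text
clock: 6.3
position: [0.5195, 0.2666, 0.324]
ee_rot: [0.0, 0.627, 0.779, -0.001]
contact_force: [-0.2, -0.0, 0.1]
width: 0.0258
gripper_force: 27.4
```

```bash
python3 look.py w4
```

```text
6.3 [0.5195 0.2666 0.324 ] yang 12.39 R [-0.2 -0.   0.1] 0.025762337829379384
[[0.977, -0.206, -0.059, 0.505], [0.214, 0.937, 0.275, 0.336], [-0.002, -0.281, 0.96, 0.443], [0.0, 0.0, 0.0, 1.0]] 300.05103013939345 284.1656920791324 211.74494998663772
```

View pics/w4.png

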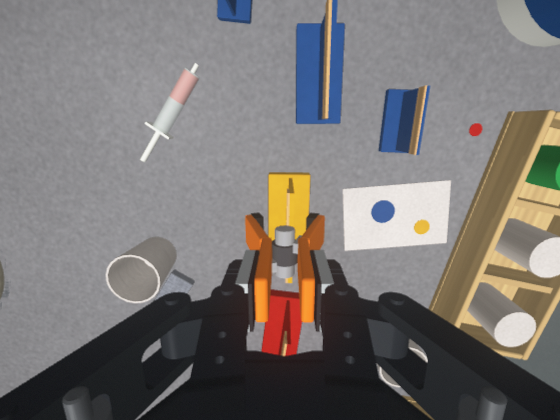

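The largest blue panel is at about (325,70), with its far end cut off at the top of the frame. I'm moving 60 mm further.

{"op": "step_arm", "data": {"increments": [{"dp": [0, 0.15, 0], "yaw": 0, "grip": 0.15}, {"dp": [0, 0.15, 0], "yaw": 0, "grip": 0.15}, {"dp": [0, 0, 0], "yaw": 0, "grip": 0.15}, {"dp": [0, 0, 0], "yaw": 0, "grip": 0.15}]}}

```text
clock: 6.85
position: [0.5198, 0.3265, 0.3244]
ee_rot: [0.0, 0.627, 0.779, -0.0]
contact_force: [0.1, -0.4, -0.5]
width: 0.026
gripper_force: 27.4
```

```bash
python3 look.py w5
python3 - <<'E'
import cv2;from h import *
im=cv2.imread('pics/w5.png');c=np.load('pics/w5.npy',allow_pickle=True).item()
for p in [(.526,.39,.12)]:print(proj(c,p))
cv2.imwrite('pics/w5c.png',cv2.resize(im[20:220,240:440],None,fx=3,fy=3,interpolation=cv2.INTER_CUBIC))
E
```

```text
6.85 [0.5198 0.3265 0.3244] yang 12.38 R [ 0.1 -0.4 -0.5] 0.02600943298455574
[[0.977, -0.205, -0.059, 0.505], [0.214, 0.938, 0.274, 0.396], [-0.001, -0.281, 0.96, 0.444], [0.0, 0.0, 0.0, 1.0]] 300.05103013939345 284.1656920791324 211.74494998663772
(np.float64(302.65554715716826), np.float64(134.58119996327565))
```

View pics/w5c.png

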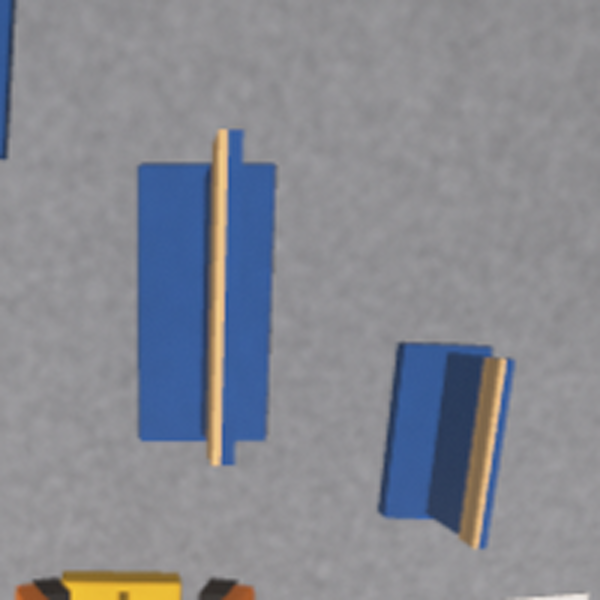

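The crop shows the lath-topped edge running from about (232,129) to (223,465). Pale lath is on the robot side and the blue panel behind it.

Run:
```python
import cv2;from h import *
c=np.load('pics/w5.npy',allow_pickle=True).item()
f=lambda a,b,z:onz(c,240+(a+.5)/3-.5,20+(b+.5)/3-.5,z)
A=f(232,129,.12);B=f(223.5,465,.12);d=A-B;m=(A+B)/2
print(A,B,np.linalg.norm(d),m,'yaw',np.degrees(np.arctan2(d[1],d[0]))-90)
print('width',np.linalg.norm(f(243,129,.12)-f(221,129,.12)))
F=[f(138,163,.02),f(138,440,.02),f(267,440,.02),f(276,163,.02)];print('foot',np.mean(F,0),np.linalg.norm(F[0]-F[1]))
# right edge of blue per row
im=cv2.imread('pics/w5.png')
print(im[64,308:326].tolist())
print(im[172,306:324].tolist())
print(im[120,306:324].tolist())
# top-camera check
t=cams.get_calibration('top');print('top cam predicts',proj(t,A),proj(t,B))
# jaw tip location as seen: where the clamp axis is
print('TCP axis px',proj(c,(.5198,.3265,.3244-.006+.018)))
im2=cv2.imread('pics/w4.png')
```

```text
[0.52397503 0.45959243 0.12      ] [0.54792727 0.35164586 0.12      ] 0.11057202334823162 [0.53595115 0.40561914 0.12      ] yaw 12.510655573419072
width 0.007199144452850149
foot [0.53558955 0.40551572 0.02      ] 0.11953670214956327
[[148, 145, 146], [151, 148, 148], [153, 149, 150], [148, 146, 148], [133, 154, 175], [126, 183, 224], [136, 197, 234], [141, 175, 211], [154, 113, 89], [158, 95, 57], [158, 95, 57], [159, 95, 57], [157, 104, 74], [150, 127, 116], [146, 144, 144], [148, 145, 145], [150, 147, 147], [151, 148, 148]]
[[145, 143, 144], [145, 143, 145], [134, 137, 143], [101, 122, 141], [103, 148, 184], [138, 199, 236], [139, 192, 230], [146, 157, 180], [155, 94, 59], [155, 94, 60], [154, 93, 58], [153, 103, 76], [149, 127, 117], [144, 141, 142], [142, 139, 140], [142, 139, 139], [142, 139, 140], [142, 139, 139]]
[[154, 93, 57], [137, 83, 53], [92, 61, 44], [88, 75, 75], [83, 103, 122], [101, 145, 180], [133, 195, 233], [136, 199, 236], [144, 174, 210], [156, 94, 57], [157, 95, 58], [156, 94, 57], [156, 94, 57], [156, 94, 58], [155, 93, 57], [154, 93, 57], [154, 93, 57], [154, 95, 58]]
top cam predicts (np.float64(152.1706719360309), np.float64(210.73206181663315)) (np.float64(185.863291807866), np.float64(203.10253602554462))
TCP axis px (np.float64(283.03430795798806), np.float64(305.1110378881797))
```

The edge length (110.6 mm), foot length (119.5 mm) and matching foot centre all check out. I'm moving over it and lowering.

{"op": "step_arm", "data": {"increments": [{"dp": [0.04, 0.2, 0], "yaw": 0, "grip": 0.15}, {"dp": [0.035, 0.2, 0], "yaw": 0.01, "grip": 0.15}, {"dp": [0, 0, 0], "yaw": 0, "grip": 0.15}, {"dp": [0, 0, -0.2], "yaw": 0, "grip": 0.15}, {"dp": [0, 0, -0.2], "yaw": 0, "grip": 0.15}]}}

```text
clock: 7.52
position: [0.535, 0.4064, 0.2443]
ee_rot: [0.001, 0.626, 0.78, 0.0]
contact_force: [0.2, 0.8, -0.8]
width: 0.0258
gripper_force: 27.4
```

{"op": "step_arm", "data": {"increments": [{"dp": [0, 0, -0.1], "yaw": 0, "grip": 0.15}, {"dp": [0, 0, -0.1], "yaw": 0, "grip": 0.15}, {"dp": [0, 0, -0.07], "yaw": 0, "grip": 0.15}, {"dp": [0, 0, 0], "yaw": 0, "grip": 0.15}, {"dp": [0, 0, 0], "yaw": 0, "grip": 0.15}]}}

```text
clock: 8.15
position: [0.5352, 0.4079, 0.1914]
ee_rot: [0.0, 0.626, 0.78, 0.001]
contact_force: [-0.5, -0.3, -0.0]
width: 0.0255
gripper_force: 27.4
```

```bash
python3 look.py w6
python3 - <<'E'
import cv2;from h import *
s=cams.get_image('scene');c=cams.get_calibration('scene');u,v=map(int,proj(c,(.536,.4055,.13)));print(u,v)
w=cv2.imread('pics/w6.png')
a=cv2.resize(s[v-50:v+50,u-40:u+40],(400,500),interpolation=cv2.INTER_CUBIC);cv2.imwrite('pics/m6.png',np.hstack([a,cv2.resize(w[0:350,140:420],(400,500))]))
E
```

```text
8.15 [0.5352 0.4079 0.1914] yang 12.53 R [-0.5 -0.3 -0. ] 0.025508905413752885
[[0.976, -0.207, -0.061, 0.52], [0.216, 0.938, 0.273, 0.477], [0.001, -0.279, 0.96, 0.311], [0.0, 0.0, 0.0, 1.0]] 300.05103013939345 284.1656920791324 211.74494998663772
337 132
```

View pics/m6.png

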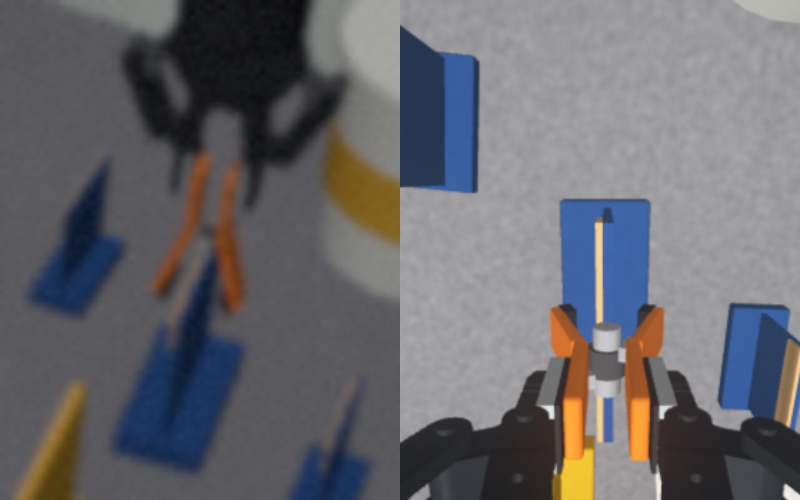

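Both jaws straddle the edge. The wrist view has the edge ends at (604,218) and (605,440), centred between the handles at column 606. One quick numeric check that it's mid-edge before releasing.

Run:
```python
from h import *
c=np.load('pics/w6.npy',allow_pickle=True).item()
A=onz(c,140+205*.7,218*.7,.12);B=onz(c,140+205*.7,441*.7,.12);print(A,B,np.linalg.norm(A-B),(A+B)/2)
```

```text
[0.52357428 0.46089849 0.12      ] [0.54781528 0.35108452 0.12      ] 0.11245769721238189 [0.53569478 0.4059915  0.12      ]
```

{"op": "step_arm", "data": {"increments": [{"dp": [0, -0.01, -0.01], "yaw": 0, "grip": 0.4}, {"dp": [0, 0, 0], "yaw": 0, "grip": 0.5}, {"dp": [0, 0, 0], "yaw": 0, "grip": 0.6}, {"dp": [0, 0, 0], "yaw": 0, "grip": 0.8}, {"dp": [0, 0, 0], "yaw": 0, "grip": 1}]}}

```text
clock: 8.88
position: [0.5347, 0.4062, 0.1885]
ee_rot: [0.0, 0.626, 0.78, 0.0]
contact_force: [0.2, -0.0, 0.6]
width: 0.0837
gripper_force: 0.0
```

{"op": "step_arm", "data": {"increments": [{"dp": [0, 0, 0], "yaw": 0, "grip": 1}, {"dp": [0, 0, 0], "yaw": 0, "grip": 1}, {"dp": [0, 0, 0.05], "yaw": 0, "grip": 1}, {"dp": [0, 0, 0.15], "yaw": 0, "grip": 1}, {"dp": [0, 0, 0.25], "yaw": 0, "grip": 1}]}}

```text
clock: 9.5
position: [0.5339, 0.4056, 0.278]
ee_rot: [-0.001, 0.626, 0.78, -0.002]
contact_force: [0.8, 0.5, 0.2]
width: 0.0855
gripper_force: 0.0
```

{"op": "step_arm", "data": {"increments": [{"dp": [0, 0, 0.2], "yaw": 0, "grip": 1}, {"dp": [-0.15, -0.2, 0], "yaw": 0, "grip": 1}, {"dp": [-0.15, -0.2, 0], "yaw": 0, "grip": 1}, {"dp": [0, 0, 0], "yaw": 0, "grip": 1}, {"dp": [0, 0, 0], "yaw": 0, "grip": 1}]}}

```text
clock: 10.12
position: [0.4752, 0.3264, 0.3194]
ee_rot: [0.0, 0.626, 0.78, 0.001]
contact_force: [1.0, -0.4, 0.5]
width: 0.0854
gripper_force: 0.0
```

```bash
python3 look.py w7
python3 - <<'E'
import cv2;from h import *
s=cams.get_image('scene');c=cams.get_calibration('scene');u,v=map(int,proj(c,(.536,.4055,.13)))
w=cv2.imread('pics/w7.png')
a=cv2.resize(s[v-50:v+50,u-40:u+40],(300,375),interpolation=cv2.INTER_CUBIC);cv2.imwrite('pics/m7.png',np.hstack([a,cv2.resize(w,(500,375))]))
E
```

```text
10.125 [0.4752 0.3264 0.3194] yang 12.53 R [ 1.  -0.4  0.5] 0.08540375361196757
[[0.976, -0.207, -0.062, 0.46], [0.216, 0.938, 0.272, 0.396], [0.002, -0.279, 0.96, 0.439], [0.0, 0.0, 0.0, 1.0]] 300.05103013939345 284.1656920791324 211.74494998663772
```

View pics/m7.png

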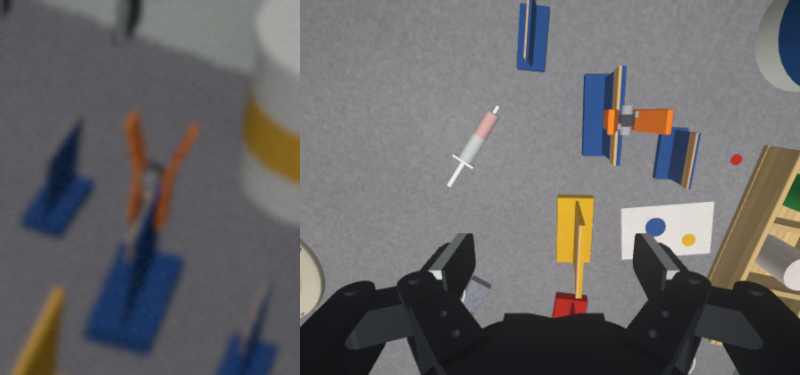

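The clamp sits upright at (625,120), mid-edge on the blue panel and gripping both faces, and the gripper is clear.

```bash
python3 -c "
from rig import ticket;print(ticket.sign_off())"
```

```text
the job is handed in; nothing more can be done
None
```

The orange clamp is clipped upright on the middle of the large blue panel's top edge and released, the black clamp was left on the crate, and the job is handed in at about 10 s on the robot's clock.

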